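# Bleed and press the marinating pot

### The job

Press down the marinating pot: first swing the valve lever open until it lies midway between the two prongs of the setting fork, and leave it there. Then take the tamper from its dish and with it press the sprung plate in the pot all the way down, level, for a moment, and stand the tamper back upright in its dish and let go. Last, swing the lever fully back to shut; do not shift the fork or the things standing round about.

Things in the scene. Friction and masses are not known exactly. Their poses are not given: they have to be found in the camera images.
- valve_axis (a point): Point on the valve's upright turning axis, 69 mm above the table. It belongs to the fixed press unit, a white board (140 x 260 x 12 mm) with the steel pot and a brass valve, 160 mm to the pot's left, joined by a pipe. Axes: x away from the robot when the unit stands square, y from the pot to the valve, z up. Under the lever lies a dial disc, radius 46 mm, top 54 mm above the table
- valve_lever (a joint): Turn of the valve lever in rad: 0 = fully shut, against its stop (lever along the unit's -x, towards the robot); grows as the lever swings clockwise seen from above, away from the pot, up to 1.57 = fully open (lever along the unit's +y). Stays where it is left; friction 0.16 N m, about 2 N at the sleeve
- lever_grip (a point): Middle of the lever's black sleeve, 83 mm from the valve axis, 71 mm above the table. Sleeve 58 mm long (54 to 112 mm from the axis), 14 mm wide, 18 mm high (62 to 80 mm above the table); nothing but the board below it. The lever's own -x axis points from the valve axis out along the lever. Between hub and sleeve the bar is 12 mm wide
- setting_fork (a joint): Turn of the setting fork about the same axis, counted exactly as the lever's: when both joints read the same, the lever lies midway between the prongs. It moves only if knocked
- fork_mid (a point): Midpoint between the two upright prongs of the setting fork, 37 mm from the valve axis, 59 mm above the table (prong tops 61 mm, below the lever, which passes over them). Prongs 12 mm long, 5 mm wide, with a 20 mm gap between; its own -x axis points out from the valve axis midway between the prongs
- pot_mouth (a point): Centre of the pot's mouth, at rim height, 72 mm above the table. Round steel pot, outer radius 49 mm at the rim, inner radius 42 mm or more, with the sprung plate inside. Fixed to the unit
- follower_top (a point): Centre of the upper face of the round sprung plate (radius 40 mm) inside the pot, 50 mm above the table at rest
- follower_plate: The sprung plate itself; origin 4 mm under the centre of its upper face; z up. It can tilt a little on springs when pressed off-centre
- follower_slide (a joint): How far the plate is pressed down, m: 0 = at rest, 0.018 = at the bottom (upper face then 32 mm above the table). The spring pushes back with 5 N at the start and 12 N at the bottom; the plate rises again when released
- tamper_handle (a point): Grasp point on the tamper, on its axis, 82 mm above its underside. Tamper: flat steel foot, radius 29 mm, 16 mm thick, thin neck, and an upright round dark wooden handle of 30 mm diameter from 50 to 115 mm above the underside (its top 33 mm above this point); 0.3 kg; z up along the handle
- tamper: The tamper; origin at the centre of its flat underside; z up along the handle
- dish_floor (a point): Centre of the inner floor of the tamper's white round dish, 4 mm above the table. Dish 90 mm across, rim 9 mm high, inner radius about 38 mm; fixed to the table. The tamper starts standing in it
- spread_tub: Bystander: tub of spread, 106 mm across, 68 mm high; origin at the centre of its underside
- cheese: Bystander: cheese wedge, 91 x 139 x 53 mm; origin at the centre of its underside
- fig_jar: Bystander: brown jar with black lid, 66 mm across, 90 mm high; origin at the centre of its underside
- tag_wad: Bystander: wad of shelf tags in a clip, 45 x 72 x 13 mm, lying flat; origin at the centre of its underside
- marker_pen: Bystander: marker pen, 17 x 135 x 16 mm, lying flat; origin at the centre of its underside
Not all that is in view belongs to the job. What is shaped like the tamper but green or red is not meant.

How it is judged:
By the outcome, as a careful person would: the job done as asked, in the order asked, and still so for the second after the job is handed in, with the robot touching nothing.
It also fails if it takes over 72 s, if anything falls off the work surface, if the arm or the gripper's body presses on something with over 40 N, if the wrist force passes 120 N, or if a joint passes its speed limit or range.

### The arm

A 6-joint arm with a two-finger parallel gripper is mounted at the origin on the work surface; the furniture and walls round the work are solid. World frame = base frame: x ahead of the robot, y to its left, z up, the work surface at z = 0. Lengths are in m, angles in rad, forces in N, time in s.
With the tool pointing down it reaches from about 0.35 to 0.85 m from the base axis. Payload 8.1 kg.
Tool frame: the origin (TCP) lies midway between the tips of the shut fingers; the grasp point (between the pads) lies 19 mm behind it (robot.grip_point_offset is the distance from the TCP to the grasp point, in m); z points along the fingers, y is the line along which they close (so a half turn about z gives the same grasp; the last joint's range is limited). The gripper opens to 93 mm and grips with 3 to 60 N. Pads are 15 mm wide; open, the fingers measure 128 mm over their backs; the gripper's body (75 mm by 188 mm) begins 65 mm behind the grasp point.
Start: joints at [-1.42, 0.13, 1.488, -0, 1.523, -0.085], TCP at [0.14, -0.583, 0.219] pointing down, gripper open.
Joint ranges: [-2.96, 2.96], [-0.89, 2.26], [0.02, 2.5], [-1.34, 4.48], [0, 2.73], [-2.66, 2.66]. Speed limits (rad/s): [2.39, 2.39, 2.79, 3.14, 3.14, 3.14].

### API

Orientations are given as a rotation vector (axis times angle).
In Python, from plant import robot, read_camera, job gives the robot as it stands.
- The arm moves only by the shell command python3 -m inch 'ROWS' [FORCE]. ROWS is JSON, one flat list of numbers, 5 for each row, row after row: the shift along the world's x, y, z in mm, then the turn about the world's z in degrees, then the opening in per cent of the stroke, from 0 (shut) to 100 (fully open). In form: [dx, dy, dz, yaw, hand, dx, dy, dz, yaw, hand, ...]. A call has 1 to 10 rows; each row is the pose to reach, as a shift and turn from the pose commanded when the call began; what a row does not reach only later rows make up. A row lasts 1/12 s, in which the tool goes at most 41.7 mm and 7.16 degrees, less where a joint would pass 70% of its speed; a pose out of reach is approached as far as the arm can. A call with a gripper value outside its range is refused whole. The fingers move at their own pace and stop on an object; FORCE is the grip in N (left out, the last holds). Time passes only in rows, so rows that repeat a pose let the fingers close. It gives the time, the measured TCP pose, the force, the opening and the grip force at its end, in the units of the state.
- robot.read_state(): the state, without advancing time (a new reading comes with each control period).
- read_camera(name): name is "scene" or "side" or "wrist"; returns a dict with "image" (400x640x3 uint8, blue, green, red), "K" (3x3 intrinsics, pixels), "extrinsics" (4x4, takes a point from world to camera coordinates); the wrist camera has in their place "mount" (4x4, takes a point from camera to tool coordinates, whose origin is the TCP and whose axes are the flange's). Camera axes: x right, y down, z forward; pixel columns grow to the right and rows downward; lengths in m; the calibration is good to about 2 mm. A picture is of the moment at which its call begins: read the wrist's pose just before it. There is no depth.
- job.close_job(): hands the job in; it is judged then, once.
The state is a dict: "t": time; "q": joint angles; "dq": joint speeds; "joint_torque": joint torques, N m; "tool_pos": TCP position; "orientation": TCP orientation; "force": force on the tool from outside, world axes, zero at the start; "wrist_torque": the same for the moment, N m; "opening": finger opening in m; "gripper_force": force on a finger pad.
Only numpy, scipy, OpenCV 4.12 (cv2) and the standard library are available. Lean on these libraries where they do the work, as an engineer would, in place of code of your own. Each camera call takes 0.05 s, during which the arm holds its last target. There are 200 camera calls.

## Working session

There is one attempt and no reset: what is moved stays moved. The work goes in short steps, Python scripts to look and compute and a shell command to move; the robot and the scene stay as the last step left them, time stands still between calls to the robot, and variables do not carry over. Pictures are saved under pics/ and viewed, at most 10 in all, crops included, and the job is handed in when it is done.

```bash
mkdir -p pics; ls
cat > h.py <<'E'
import numpy as np, cv2
from scipy.spatial.transform import Rotation as R
from plant import robot, read_camera, job
def cam(n):
    s=robot.read_state(); c=read_camera(n); K=np.array(c["K"])
    if n=="wrist":
        T=np.eye(4);T[:3,:3]=R.from_rotvec(s["orientation"]).as_matrix();T[:3,3]=s["tool_pos"]
        E=np.linalg.inv(T@np.array(c["mount"]))
    else: E=np.array(c["extrinsics"])
    return c["image"],K,E
def ray(K,E,u,v,z):
    W=np.linalg.inv(E); d=W[:3,:3]@np.linalg.inv(K)@[u,v,1]; o=W[:3,3]
    return o+d*(z-o[2])/d[2]
def proj(K,E,p):
    q=E@np.append(p,1); q=K@q[:3]; return q[:2]/q[2]
E
python3 - <<'E'
from h import *
for n in("scene","side"):
    i,K,E=cam(n); cv2.imwrite(f"pics/{n}0.png",i); np.savez(f"{n}0",i=i,K=K,E=E); print(n,np.linalg.inv(E)[:3,3].round(3))
s=robot.read_state();print(s)
E
```

```text
pics
scene [0.046 0.738 0.967]
side [0.297 1.144 0.839]
{'t': 0.1, 'q': array([-1.42038663e+00,  1.31069715e-01,  1.48916573e+00,  3.46926596e-06,
        1.52296985e+00, -8.54340459e-02]), 'dq': array([-8.92638538e-04, -2.35368344e-03, -3.88565522e-03,  6.86273406e-04,
        3.85091390e-05,  2.43380184e-04]), 'joint_torque': array([ 1.34260812e-03, -5.61341643e+01, -4.93094838e+01,  7.70488777e-02,
        2.90977734e-02, -7.21954984e-05]), 'tool_pos': array([ 0.14012614, -0.58289441,  0.2177044 ]), 'orientation': array([-3.11817447e+00, -3.69414595e-01,  7.68015237e-05]), 'force': array([-0.19116207, -0.028867  ,  0.2575325 ]), 'wrist_torque': array([ 0.01871568,  0.0137943 , -0.01034265]), 'gripper_force': 0.0, 'opening': 0.0929309071338742}
```

View pics/scene0.png

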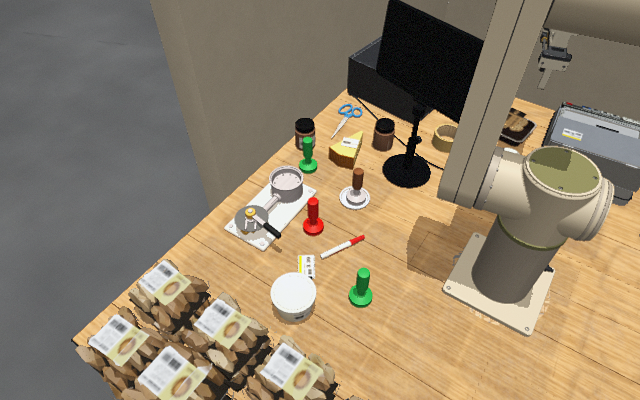

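View pics/side0.png

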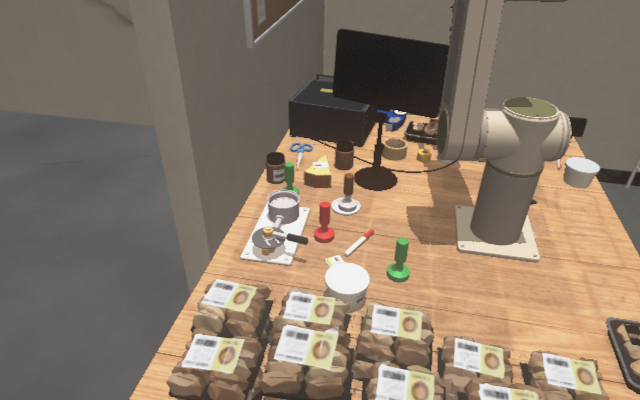

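The scene view has the pot at (287,183), the valve at (250,215), and the lever sleeve at (267,228). The candidates shaped like the tamper are:
- brown, in the white dish, at (357,188)
- red at (313,215)
- green at (308,155) and (361,287)

The brown one in the dish fits: dark wood handle in a white dish. I'll confirm it in an enlarged crop.

Run:
```python
from h import *
a=np.load("scene0.npz");b=np.load("side0.npz")
c=cv2.resize(a["i"][110:330,210:400],None,fx=3,fy=2.7*1,interpolation=cv2.INTER_CUBIC)
c=cv2.resize(a["i"][120:260,210:400],None,fx=4,fy=4,interpolation=cv2.INTER_CUBIC)
cv2.imwrite("pics/crop1.png",c)
def p(n,uv,z):
    d=a if n=="s" else b
    return ray(d["K"],d["E"],*uv,z).round(3)
print("dish",p("s",(354.5,198),.006),p("d",(346,206.5),.006))
print("tamper top",p("s",(358,170),.119),p("d",(348.5,175),.119))
print("pot",p("s",(287,178),.072),p("d",(283.5,200),.072))
print("valve",p("s",(250,212),.08),p("d",(268,233),.08))
print("tub",p("s",(293,285),.068),"red",p("s",(313,228),.008),"green",p("s",(361,299),.008),p("s",(308,167),.008))
print("tags",p("s",(307,266),.01),"pen",p("s",(343,247),.01),"cheese",p("s",(347,150),.03),"jars",p("s",(385,124),.09),p("s",(305,125),.09),"monitor",p("s",(407,172),.01),p("s",(407,150),.01))
```

```text
dish [ 0.44  -0.032  0.006] [ 0.442 -0.034  0.006]
tamper top [ 0.439 -0.035  0.119] [ 0.44  -0.038  0.119]
pot [0.61  0.063 0.072] [0.615 0.066 0.072]
valve [0.611 0.224 0.08 ] [0.611 0.234 0.08 ]
tub [0.392 0.331 0.068] red [0.476 0.129 0.008] green [0.256 0.242 0.008] [ 0.625 -0.06   0.008]
tags [0.418 0.24  0.01 ] pen [0.373 0.137 0.01 ] cheese [ 0.554 -0.174  0.03 ] jars [ 0.487 -0.286  0.09 ] [ 0.692 -0.141  0.09 ] monitor [ 0.36  -0.212  0.01 ] [ 0.405 -0.302  0.01 ]
```

View pics/crop1.png

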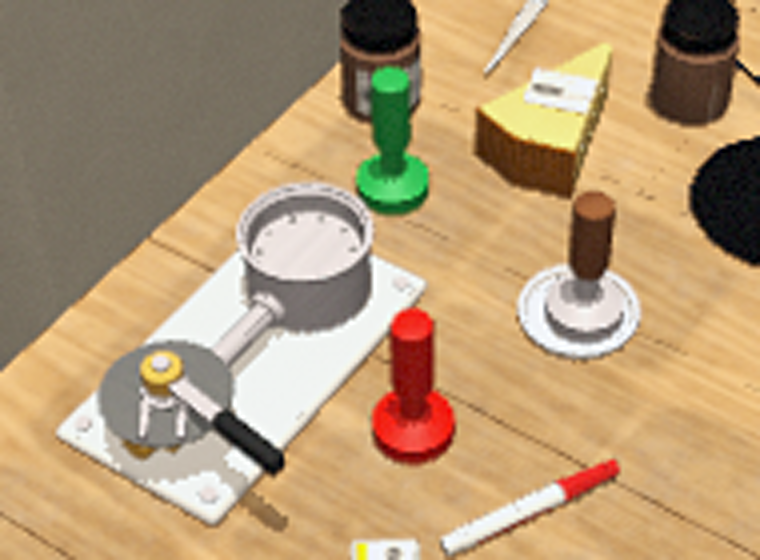

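The crop confirms the brown-handled tamper standing in the white dish (crop ~(590,245); full image ~(357,182)). The lever points toward the robot. The fork prongs sit left of it on the dial, at crop (145,415) and (182,415). The monitor is in the way of the arm's sweep, so I'll triangulate it first.

Run:
```python
from h import *
a=np.load("scene0.npz");b=np.load("side0.npz")
def tri(u,v):
    X=cv2.triangulatePoints(a["K"]@a["E"][:3],b["K"]@b["E"][:3],np.array(u,float),np.array(v,float)).ravel()
    X=X[:3]/X[3]; return X.round(3), (proj(a["K"],a["E"],X)-u).round(1),(proj(b["K"],b["E"],X)-v).round(1)
print("base",tri((407,171),(376,178)))
print("TL",tri((391,1),(336,32)))
print("BL",tri((378,83),(333,97)))
print("pole top",tri((415,105),(380,118)))
for z in(.1,.2,.3,.4,.5): print(z,ray(a["K"],a["E"],470,124,z).round(3),ray(b["K"],b["E"],447,115,z).round(3))
s=robot.read_state()
i,K,E=cam("wrist"); cv2.imwrite("pics/w0.png",i); W=np.linalg.inv(E);print(W.round(3),K)
```

```text
base (array([ 0.366, -0.221,  0.006]), array([-0.4, -0.7]), array([0.5, 0.5]))
TL (array([ 0.536, -0.317,  0.454]), array([-0.6, -1.2]), array([0.6, 0.8]))
BL (array([ 0.52 , -0.247,  0.264]), array([-2.7, -4.8]), array([2.8, 3.3]))
pole top (array([ 0.379, -0.231,  0.231]), array([1.4, 2.8]), array([-1.5, -1.9]))
0.1 [ 0.264 -0.422  0.1  ] [ 0.136 -0.597  0.1  ]
0.2 [ 0.239 -0.288  0.2  ] [ 0.158 -0.362  0.2  ]
0.3 [ 0.214 -0.154  0.3  ] [ 0.18  -0.126  0.3  ]
0.4 [ 0.189 -0.02   0.4  ] [0.202 0.109 0.4  ]
0.5 [0.164 0.113 0.5  ] [0.224 0.345 0.5  ]
[[ 0.235 -0.944 -0.233  0.203]
 [-0.972 -0.229 -0.054 -0.568]
 [-0.002  0.239 -0.971  0.384]
 [ 0.     0.     0.     1.   ]] [[292.49056597   0.         320.77368177]
 [  0.         292.49056597 195.22409039]
 [  0.           0.           1.        ]]
```

```bash
python3 -m inch '[0,0,41,7,60,0,0,82,14,60,0,0,123,21,60,0,0,164,28,60,0,0,205,35,60,0,0,246,42,60,0,0,287,49,60,0,0,328,56,60,0,0,365,63,60,0,0,365,70,60]' 30
```

```text
t: 0.98
tool_pos: [0.1401, -0.5832, 0.5932]
orientation: [2.329, 2.091, -0.012]
force: [0.1, 0.4, 2.1]
opening: 0.0556
gripper_force: 0.0
```

```bash
python3 -m inch '[18,36,0,7,60,36,72,0,14,60,54,108,0,21,60,72,144,0,28,60,90,180,0,35,60,108,216,0,42,60,126,252,0,49,60,144,288,0,56,60,162,324,0,63,60,180,360,0,70,60]'
python3 -m inch '[15,38,0,7,60,30,76,0,14,60,45,114,0,21,60,60,152,0,26.5,60,75,190,0,26.5,60,90,228,0,26.5,60,105,266,0,26.5,60,120,304,0,26.5,60,135,342,0,26.5,60,150,380,0,26.5,60]'
```

```text
t: 1.82
tool_pos: [0.3204, -0.2215, 0.5836]
orientation: [0.711, 3.06, -0.0]
force: [0.9, -0.5, 0.6]
opening: 0.0554
gripper_force: 0.0
t: 2.65
tool_pos: [0.4703, 0.1589, 0.5835]
orientation: [-0.001, 3.142, -0.0]
force: [0.7, -1.0, -0.2]
opening: 0.0561
gripper_force: 0.0
```

```bash
python3 -m inch '[7,4,-40,0,60,14,8,-80,0,60,21,12,-120,0,60,28,16,-160,0,60,35,20,-200,0,60,42,24,-240,0,60,49,28,-280,0,60,55,30,-300,0,60,55,30,-300,0,60,55,30,-300,0,60]'
python3 - <<'E'
from h import *
i,K,E=cam("wrist"); cv2.imwrite("pics/w1.png",i); np.savez("w1",i=i,K=K,E=E)
for p in [(.611,.229,.08),(.612,.065,.072),(.528,.229,.08)]: print(proj(K,E,p))
E
```

```text
t: 3.48
tool_pos: [0.5243, 0.1864, 0.2825]
orientation: [0.0, -3.138, 0.001]
force: [-0.1, 0.1, 0.2]
opening: 0.0559
gripper_force: 0.0
[352.50740883 241.51061361]
[232.66874262 239.73175873]
[354.25978292 180.96422429]
```

View pics/w1.png

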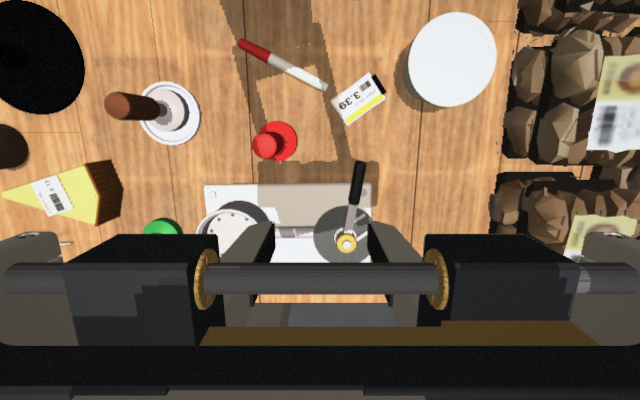

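The fork is hidden behind the gripper. The lever runs from the hub at (346,242) to the tip at (360,165). I'll move +x for a clear view.

```bash
python3 -m inch '[30,12,0,0,60,60,24,0,0,60,90,35,0,0,60,90,35,0,0,60]'
python3 - <<'E'
from h import *
i,K,E=cam("wrist"); np.savez("w2",i=i,K=K,E=E)
c=proj(K,E,(.585,.2,.06)); print(c)
x0,y0=int(c[0])-110,max(0,int(c[1])-80); print(x0,y0)
cv2.imwrite("pics/w2.png",cv2.resize(i[y0:y0+145,x0:x0+200],None,fx=4,fy=4,interpolation=cv2.INTER_CUBIC))
E
```

```text
t: 3.87
tool_pos: [0.6191, 0.2227, 0.2833]
orientation: [0.0, 3.141, 0.001]
force: [0.9, 0.2, -0.6]
opening: 0.0557
gripper_force: 0.0
[303.61248466 149.09122156]
193 69
```

View pics/w2.png

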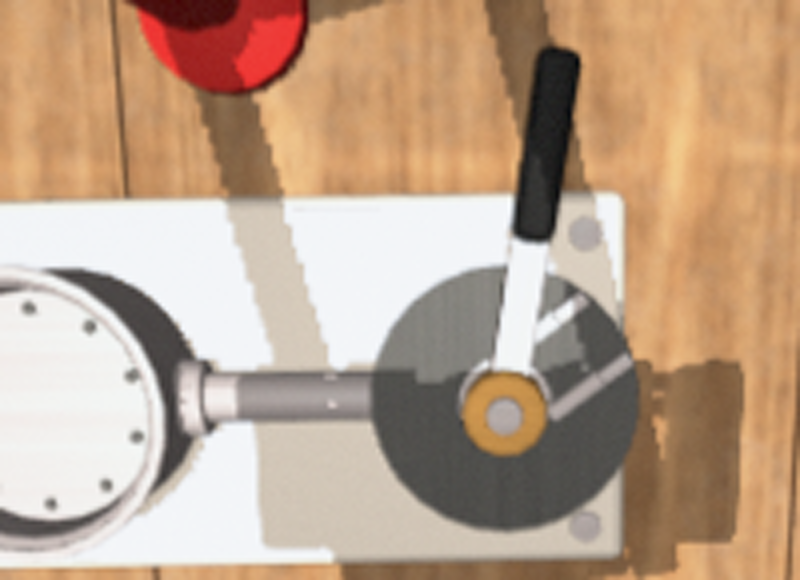

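The crop shows the hub at (504,416), the sleeve from (532,238) to (558,52), and the dial. The fork arms end at about (584,299) and (630,360). Now I'll turn these into angles.

Run:
```python
from h import *
d=np.load("w2.npz");K,E=d["K"],d["E"]
f=lambda c,z: ray(K,E,193+(c[0]+.5)/4-.5,69+(c[1]+.5)/4-.5,z)
ang=lambda v: np.arctan2(v[1],-v[0])
hub=f((504,416),.085); disc=f((505,398),.054)
print("hub",hub.round(4),"disc",disc.round(4))
g=f((532,238),.08);t=f((558,52),.08);print("sleeve",g.round(4),t.round(4),"ang",ang(t-g),np.hypot(*(g-disc)[:2]),np.hypot(*(t-disc)[:2]))
for ax in(hub,disc):
  p1=f((584,299),.061);p2=f((630,360),.061);m=(p1+p2)/2
  print("fork",m.round(4),ang(m-ax),np.hypot(*(m-ax)[:2]),np.linalg.norm(p1-p2),"lever",ang(t-ax),ang(g-ax))
print("arm dirs",ang(f((582,300),.061)-f((540,333),.061)),ang(f((628,363),.061)-f((557,412),.061)))
# board edge
e=[f((10,202),.012),f((610,194),.012)]; print("board edge dir",np.arctan2(-(e[1]-e[0])[0],(e[1]-e[0])[1]))
e=[f((10,563),.012),f((610,555),.012)]; print(np.arctan2(-(e[1]-e[0])[0],(e[1]-e[0])[1]))
print("red foot",f((230,30),.01).round(3), "tcp",robot.read_state()["tool_pos"])
```

```text
hub [0.6122 0.22   0.085 ] disc [0.6112 0.2201 0.054 ]
sleeve [0.5577 0.2286 0.08  ] [0.5039 0.236  0.08  ] ang 0.13722618460517724 0.054130016774878595 0.10844777289161334
fork [0.5874 0.2538 0.061 ] 0.9381277436445216 0.04197534191951498 0.02529917197906017 lever 0.14696627265494286 0.15655031682420478
fork [0.5874 0.2538 0.061 ] 0.9569082117921975 0.04123308338946126 0.02529917197906017 lever 0.14707071634296692 0.1569503522298031
arm dirs 0.9045818582288718 0.9580087524584436
board edge dir 0.014230347749625213
0.014945432640030891
red foot [0.488 0.123 0.01 ] tcp [0.61730459 0.22216324 0.28408246]
```

Measured:
- axis ≈ (0.6115, 0.220)
- lever at 0.15 rad (world)
- fork at ≈ 0.945 rad
- unit rotated about +0.015
- prong spacing 25.3 mm (expected 25)
- sleeve 54–108 mm from the axis (expected 54–112)

These agree with the given sizes. Next, grasp the sleeve.

```bash
python3 -m inch '[-30,3,-20,-4,60,-60,7,-50,-8.5,60,-88,10,-80,-8.5,60,-88,10,-120,-8.5,60,-88,10,-160,-8.5,60,-88,10,-190,-8.5,60,-88,10,-215,-8.5,60,-88,10,-228,-8.5,60,-88,10,-228,-8.5,60,-88,10,-228,-8.5,60]'
python3 -m inch '[0,0,0,0,30,0,0,0,0,12,0,0,0,0,0,0,0,0,0,0,0,0,0,0,0,0,0,0,0,0]' 12
```

```text
t: 4.75
tool_pos: [0.5281, 0.2318, 0.0577]
orientation: [0.233, 3.131, 0.001]
force: [0.4, -0.8, 0.0]
opening: 0.0555
gripper_force: 0.0
t: 5.25
tool_pos: [0.5274, 0.2317, 0.056]
orientation: [0.233, 3.133, 0.0]
force: [0.1, -0.5, 0.3]
opening: 0.0204
gripper_force: 0.0
```

```bash
python3 -m inch '[0,0,0,0,0,0,0,0,0,0,1.6,8.2,0,-5.7,0,4.1,16.3,0,-11.5,0,7.4,24,0,-17.2,0,11.4,31.4,0,-22.9,0,16.1,38.3,0,-28.6,0,21.5,44.7,0,-34.4,0,27.5,50.6,0,-40.1,0,33.9,55.7,0,-45.7,0]' 12
python3 -m inch '[0,0,0,0,0,0,0,0,0,0,0,0,0,0,30,0,0,0,0,50,0,0,0,0,60]'
```

```text
t: 6.08
tool_pos: [0.5601, 0.2894, 0.0558]
orientation: [-1.435, -2.792, -0.002]
force: [-5.0, 7.2, 3.2]
opening: 0.0144
gripper_force: 12.2
t: 6.5
tool_pos: [0.561, 0.287, 0.0553]
orientation: [-1.431, -2.797, 0.001]
force: [-0.4, 0.2, -0.0]
opening: 0.03
gripper_force: 0.0
```

```bash
python3 -m inch '[0,0,0,0,60,0,0,35,0,60,0,0,75,6,60,10,-15,110,13,60,20,-25,145,20,60,30,-35,180,27,60,40,-45,210,34,60,50,-55,227,41,60,58,-64,227,48,60,58,-64,227,54,60]'
python3 -m inch '[0,0,0,0,60,0,0,0,0,60]'
python3 - <<'E'
from h import *
i,K,E=cam("wrist"); np.savez("w3",i=i,K=K,E=E)
c=proj(K,E,(.6,.22,.06)); x0,y0=int(c[0])-60,max(0,int(c[1])-70); print(x0,y0)
cv2.imwrite("pics/w3.png",cv2.resize(i[y0:y0+100,x0:x0+130],None,fx=6,fy=6,interpolation=cv2.INTER_CUBIC))
E
```

```text
t: 7.33
tool_pos: [0.6214, 0.2211, 0.285]
orientation: [-0.001, 3.137, -0.0]
force: [0.1, -0.5, -1.2]
opening: 0.0555
gripper_force: 0.0
t: 7.5
tool_pos: [0.619, 0.2229, 0.2822]
orientation: [-0.012, -3.141, 0.0]
force: [0.7, 1.3, -0.6]
opening: 0.0558
gripper_force: 0.0
258 90
```

View pics/w3.png

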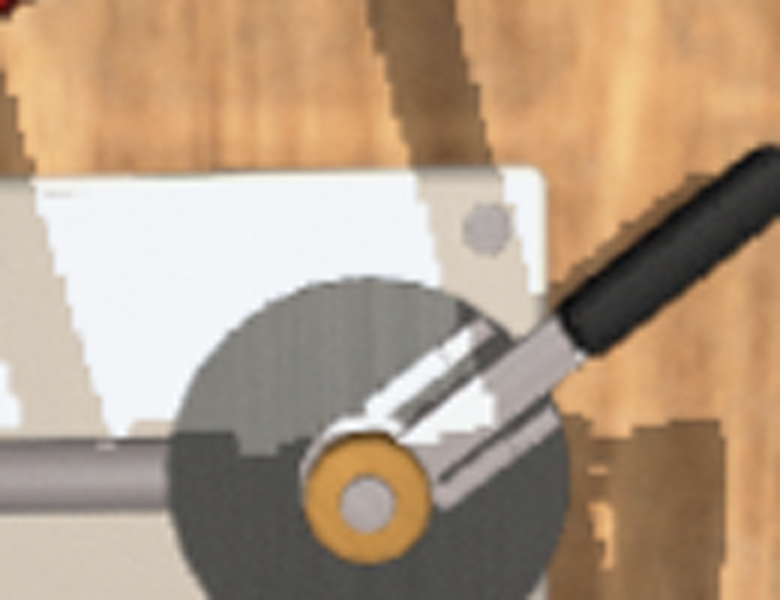

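The lever lies between the prongs: prong tips at about (485,327) and (555,412), bar end at about (570,340). I'll measure the angles properly.

Run:
```python
from h import *
d=np.load("w3.npz");K,E,i=d["K"],d["E"],d["i"]
f=lambda c,z: ray(K,E,258+(c[0]+.5)/6-.5,90+(c[1]+.5)/6-.5,z)
ang=lambda v: np.arctan2(v[1],-v[0])
m=(i.max(2)<50).astype(np.uint8); m[:, :340]=0; m[:105]=0;m[155:]=0;m[:,420:]=0
n,l,st,ce=cv2.connectedComponentsWithStats(m); k=1+np.argmax(st[1:,4]); print(st[k],ce[k])
p=np.argwhere(l==k)[:,::-1].astype(float)
w=np.array([ray(K,E,u,v,.078) for u,v in p])[:,:2]
c=w.mean(0); dv=np.linalg.svd(w-c)[2][0]; dv*=np.sign(dv[1])
print("sleeve c",c.round(4),"dir",ang(dv))
for n,ax in(("hub",f((367,503),.085)),("old",np.array([.6115,.22,0]))):
  p1=f((486,326),.061);p2=f((557,413),.061);mm=(p1+p2)/2
  print(n,ax.round(4),"fork",ang(mm-ax),np.hypot(*(mm-ax)[:2]),np.linalg.norm(p1-p2),"lever",ang(c-ax[:2]),np.hypot(*(c-ax[:2])))
print("arm1",ang(f((486,326),.061)-f((368,414),.061)),"arm2",ang(f((557,413),.061)-f((440,500),.061)))
```

```text
[351 115  41  34 298] [370.65771812 131.26174497]
sleeve c [0.5615 0.2847] dir 0.9256982113427207
hub [0.6126 0.2202 0.085 ] fork 0.929791369823964 0.042350485929104675 0.024735905984425044 lever 0.9007484104546004 0.08228556720269362
old [0.6115 0.22   0.    ] fork 0.9545365708078583 0.04190138468517694 0.024735905984425044 lever 0.913253622918573 0.0818001225425585
arm1 0.9371587786551845 arm2 0.9294710466497071
```

Lever ≈ 0.915, fork ≈ 0.94, so it is slightly short. I'll go back down and nudge it about 0.025 rad.

```bash
python3 -m inch '[-8,9,0,-7,60,-16,18,-10,-14,60,-24,28,-30,-21,60,-35,40,-60,-28,60,-46,52,-95,-35,60,-58,64,-130,-42,60,-58,64,-165,-49,60,-58,64,-200,-54,60,-58,64,-227,-54,60,-58,64,-227,-54,60]'
python3 -m inch '[0,0,0,0,20,0,0,0,0,10,0,0,0,0,0,0,0,0,0,0,0,0,0,0,0,0,0,0,0,0,0,0,0,0,0,1.7,1.2,0,-1.4,0,1.7,1.2,0,-1.4,0,1.7,1.2,0,-1.4,0]' 20
python3 -m inch '[0,0,0,0,20,0,0,0,0,40,0,0,0,0,60,0,0,35,0,60,0,0,75,6,60,9,-15,110,13,60,19,-25,145,20,60,29,-35,180,27,60,39,-45,210,34,60,49,-55,227,41,60]'
python3 -m inch '[7,-10,0,7,60,7,-10,0,14.4,60,7,-10,0,14.4,60,7,-10,0,14.4,60]'
python3 - <<'E'
from h import *
i,K,E=cam("wrist"); np.savez("w4",i=i,K=K,E=E)
c=proj(K,E,(.6,.22,.06)); x0,y0=int(c[0])-60,max(0,int(c[1])-70); print(x0,y0)
cv2.imwrite("pics/w4.png",cv2.resize(i[y0:y0+100,x0:x0+130],None,fx=6,fy=6,interpolation=cv2.INTER_CUBIC))
E
```

```text
t: 8.38
tool_pos: [0.5554, 0.2856, 0.0477]
orientation: [-1.43, -2.788, 0.015]
force: [0.7, -1.3, -0.6]
opening: 0.0557
gripper_force: 0.0
t: 9.22
tool_pos: [0.5636, 0.289, 0.0565]
orientation: [1.463, 2.779, 0.003]
force: [1.6, 2.1, 3.1]
opening: 0.0138
gripper_force: 19.9
t: 10.05
tool_pos: [0.613, 0.2332, 0.2874]
orientation: [0.389, 3.113, 0.003]
force: [0.6, 0.1, 0.2]
opening: 0.0555
gripper_force: 0.0
t: 10.38
tool_pos: [0.6184, 0.2233, 0.2819]
orientation: [-0.011, -3.14, 0.0]
force: [-0.6, 0.8, -0.4]
opening: 0.056
gripper_force: 0.0
258 91
```

View pics/w4.png

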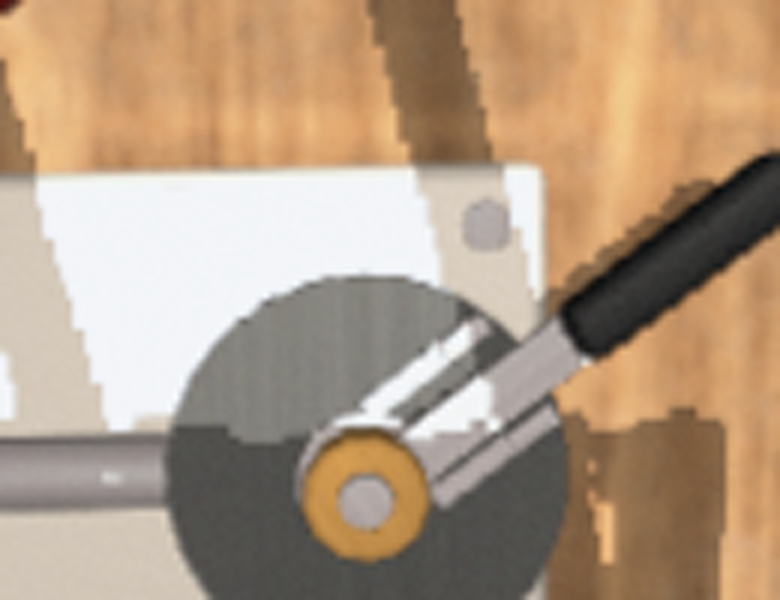

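The lever moved a touch further; bar edges now at (497,375) and (590,355). Measuring again.

Run:
```python
from h import *
d=np.load("w4.npz");K,E,i=d["K"],d["E"],d["i"]
print("cam",np.linalg.inv(E)[:3,3].round(3))
f=lambda c,z: ray(K,E,258+(c[0]+.5)/6-.5,91+(c[1]+.5)/6-.5,z)
ang=lambda v: np.arctan2(v[1],-v[0])
m=(i.max(2)<50).astype(np.uint8); m[:, :340]=0; m[:105]=0;m[155:]=0;m[:,420:]=0
n,l,st,ce=cv2.connectedComponentsWithStats(m); k=1+np.argmax(st[1:,4])
p=np.argwhere(l==k)[:,::-1].astype(float)
w=np.array([ray(K,E,u,v,.076) for u,v in p])[:,:2]
c=w.mean(0); dv=np.linalg.svd(w-c)[2][0]; dv*=np.sign(dv[1])
print("sleeve c",c.round(4),"dir",ang(dv))
disc=f((366,473),.054) # disc from its outline
ax=np.array([.6118,.2201,0])
p1=f((484,325),.061);p2=f((556,411),.061);mm=(p1+p2)/2
print(disc.round(4),"fork",ang(mm-ax),np.hypot(*(mm-ax)[:2]),"lever",ang(c-ax[:2]),np.hypot(*(c-ax[:2])))
print("arm1",ang(p1-f((366,412),.061)),"arm2",ang(p2-f((438,498),.061)))
```

```text
cam [0.552 0.223 0.448]
sleeve c [0.5629 0.2861] dir 0.946703437641245
[0.6115 0.2202 0.054 ] fork 0.9516835073068775 0.041838993935892355 lever 0.9333410359679479 0.08211847701628422
arm1 0.94227488454729 arm2 0.9332612257859672
```

The lever is within about 0.01 rad of the fork's middle, good. Next, go above the tamper and measure it from close by.

```bash
python3 -m inch '[-20,-32,0,0,70,-40,-65,0,0,70,-60,-98,0,0,70,-80,-131,0,0,70,-100,-163,0,0,70,-120,-196,0,0,70,-140,-228,0,0,70,-158,-258,0,0,70,-158,-258,0,0,70,-158,-258,0,0,70]'
python3 - <<'E'
from h import *
i,K,E=cam("wrist"); np.savez("w5",i=i,K=K,E=E); cv2.imwrite("pics/w5.png",i)
for p in [(.44,-.034,.119),(.44,-.034,.004)]: print(proj(K,E,p))
h=cv2.cvtColor(i,cv2.COLOR_BGR2HSV)
u,v=proj(K,E,(.44,-.034,.119)).astype(int); print(h[v-3:v+4:3,u-3:u+4:3].reshape(-1,3).tolist())
print(robot.read_state()["tool_pos"])
E
```

```text
t: 11.27
tool_pos: [0.4601, -0.0354, 0.2826]
orientation: [0.014, 3.141, 0.0]
force: [0.8, 0.2, 0.2]
opening: 0.0648
gripper_force: 0.0
[321.98288422 166.17021168]
[321.63442411 155.43653613]
[[10, 151, 171], [10, 154, 175], [10, 154, 177], [10, 148, 98], [10, 150, 104], [10, 151, 105], [11, 152, 94], [10, 147, 99], [10, 152, 97]]
[ 0.4606049  -0.03443327  0.28258205]
```

View pics/w5.png

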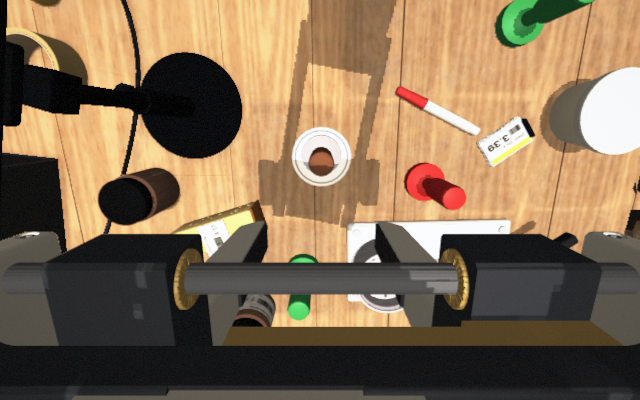

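The tamper's brown handle is at (321,161), centred in the dish at (321,156). The monitor's stand is well clear to the left.

Run:
```python
from h import *
d=np.load("w5.npz");K,E,i=d["K"],d["E"],d["i"]
h=cv2.cvtColor(i,cv2.COLOR_BGR2HSV)
m=((h[...,0]<18)&(h[...,1]>125)).astype(np.uint8); m[:,:295]=0;m[:,348:]=0;m[:140]=0;m[:,:]*=1;m[180:]=0
n,l,st,ce=cv2.connectedComponentsWithStats(m); k=1+np.argmax(st[1:,4]); print("brown",st[k],ce[k])
w=((h[...,1]<60)&(h[...,2]>90)).astype(np.uint8); n,l2,s2,c2=cv2.connectedComponentsWithStats(w)
k2=l2[156,297] or l2[155,298]; print("dish",s2[k2],c2[k2], "d ctr",ray(K,E,s2[k2][0]+s2[k2][2]/2-.5,s2[k2][1]+s2[k2][3]/2-.5,.009))
x,y,ww,hh=st[k][:4]; r=ww/2
print("top ctr (bottom edge of blob - r)",ray(K,E,x+ww/2-.5,y+hh-r-.5,.119), "diam mm", ww/292.5*(.448-.119)*1000)
```

```text
brown [309 148  25  27 506] [321.06324111 161.40513834]
dish [ 292  127   59   59 2219] [320.95673727 154.6466877 ] d ctr [ 0.44030685 -0.03496996  0.009     ]
top ctr (bottom edge of blob - r) [ 0.4352593 -0.0350774  0.119    ] diam mm 28.119658119658123
```

```bash
python3 -m inch '[-22,0,-35,0,70,-22,0,-75,0,70,-22,0,-110,0,70,-22,0,-145,0,70,-22,0,-175,0,70,-22,0,-200,0,70,-22,0,-215,0,70,-22,0,-215,0,60,-22,0,-215,0,40,-22,0,-215,0,25]' 35
python3 -m inch '[0,0,0,0,10,0,0,0,0,10,0,0,0,0,10,0,0,0,0,10,0,0,0,0,10]' 35
```

```text
t: 12.15
tool_pos: [0.4398, -0.0338, 0.0688]
orientation: [0.004, 3.14, -0.0]
force: [-0.2, 1.3, -0.5]
opening: 0.0496
gripper_force: 0.0
t: 12.57
tool_pos: [0.4397, -0.0347, 0.0687]
orientation: [0.006, 3.139, -0.0]
force: [0.2, -0.9, 6.2]
opening: 0.0295
gripper_force: 35.0
```

The tamper is held (29.5 mm opening, 35 N). Lift it, and check the pot centre in the saved picture.

```bash
python3 -m inch '[0,0,10,0,10,0,0,30,0,10,0,0,55,0,10,0,0,85,0,10,0,0,110,0,10,0,0,120,0,10,0,0,120,0,10]' 35
python3 - <<'E'
from h import *
d=np.load("w2.npz");K,E,i=d["K"],d["E"],d["i"]
f=lambda c,z: ray(K,E,193+(c[0]+.5)/4-.5,69+(c[1]+.5)/4-.5,z)
print("rim right edge -49mm",f((167,410),.072)-[0,.049,0])
# hole ring: circle through plate holes z=.05
P=[f(c,.05)[:2] for c in [(28,308),(90,327),(132,376),(137,437),(106,486),(51,503)]]
P=np.array(P); A=np.c_[2*P,np.ones(6)]; s=np.linalg.lstsq(A,(P**2).sum(1),rcond=None)[0]; print("hole ring ctr",s[:2].round(4),"r",np.sqrt(s[2]+s[0]**2+s[1]**2))
E
```

```text
t: 13.15
tool_pos: [0.4403, -0.0348, 0.1905]
orientation: [0.005, 3.137, -0.001]
force: [0.5, 0.9, -3.2]
opening: 0.0295
gripper_force: 35.0
rim right edge -49mm [0.61252791 0.06121068 0.072     ]
hole ring ctr [0.6154 0.0604] r 0.033848706712723275
```

```bash
python3 -m inch '[15,8,0,0,10,40,22,0,0,10,70,38,0,0,10,100,54,0,0,10,130,71,0,0,10,155,84,0,0,10,170,92,0,0,10,175,95,0,0,10,175,95,0,0,10,175,95,0,0,10]' 45
python3 -m inch '[0,0,-15,0,10,0,0,-35,0,10,0,0,-50,0,10,0,0,-60,0,10,0,0,-67,0,10,0,0,-72,0,10,0,0,-72,0,10]' 45
```

```text
t: 13.98
tool_pos: [0.6124, 0.0602, 0.1857]
orientation: [-0.005, -3.138, 0.001]
force: [0.2, -0.0, -3.8]
opening: 0.0294
gripper_force: 45.0
t: 14.57
tool_pos: [0.6132, 0.0601, 0.1151]
orientation: [-0.006, -3.141, 0.0]
force: [0.4, -0.9, -3.2]
opening: 0.0291
gripper_force: 45.0
```

Just touching the plate at 50 mm. Now press.

```bash
python3 -m inch '[0,0,-4,0,10,0,0,-8,0,10,0,0,-12,0,10,0,0,-16,0,10,0,0,-19,0,10,0,0,-21,0,10,0,0,-21,0,10,0,0,-21,0,10]' 45
```

```text
t: 15.23
tool_pos: [0.6149, 0.0604, 0.0966]
orientation: [0.005, 3.139, -0.0]
force: [-4.2, -0.9, 11.2]
opening: 0.0297
gripper_force: 45.0
```

```bash
python3 -m inch '[0,0,-1.5,0,10,0,0,-3,0,10,0,0,-3,0,10,0,0,-3,0,10,0,0,-3,0,10,0,0,-3,0,10]' 45; python3 -m inch '[0,0,0,0,10,0,0,0,0,10,0,0,0,0,10]'; python3 -c "
from h import *
print(robot.read_state()['wrist_torque'])"
```

```text
t: 15.73
tool_pos: [0.6162, 0.0603, 0.0962]
orientation: [0.005, 3.136, -0.001]
force: [-8.1, -1.2, 24.7]
opening: 0.0293
gripper_force: 45.0
t: 15.98
tool_pos: [0.6162, 0.0603, 0.0962]
orientation: [0.005, 3.136, -0.001]
force: [-7.6, -2.1, 24.4]
opening: 0.0294
gripper_force: 45.0
[-0.48776814  1.62209623  0.01990359]
```

At the bottom: z stalls at 96 mm (plate face about 32 mm) while the force rises to 28 N. Held about 0.8 s. Lift and return.

```bash
python3 -m inch '[0,0,3,0,10,0,0,8,0,10,0,0,16,0,10,0,0,26,0,10,0,0,45,0,10,0,0,70,0,10,0,0,90,0,10,0,0,96,0,10,0,0,96,0,10]' 45
python3 -m inch '[-10,-5,0,0,10,-35,-19,0,0,10,-65,-35,0,0,10,-95,-52,0,0,10,-125,-68,0,0,10,-150,-81,0,0,10,-168,-91,0,0,10,-175,-95,0,0,10,-175,-95,0,0,10,-175,-95,0,0,10]' 45
python3 - <<'E'
from h import *
i,K,E=cam("wrist"); np.savez("w6",i=i,K=K,E=E); cv2.imwrite("pics/w6.png",i)
print(robot.read_state()["tool_pos"])
E
```

```text
t: 16.73
tool_pos: [0.6147, 0.0607, 0.1895]
orientation: [0.005, 3.139, 0.0]
force: [0.3, 0.9, -3.5]
opening: 0.0293
gripper_force: 45.0
t: 17.57
tool_pos: [0.4388, -0.0343, 0.1868]
orientation: [-0.006, -3.141, -0.001]
force: [-0.1, 0.7, -3.3]
opening: 0.0299
gripper_force: 45.0
[ 0.43916172 -0.0341166   0.1870441 ]
```

View pics/w6.png

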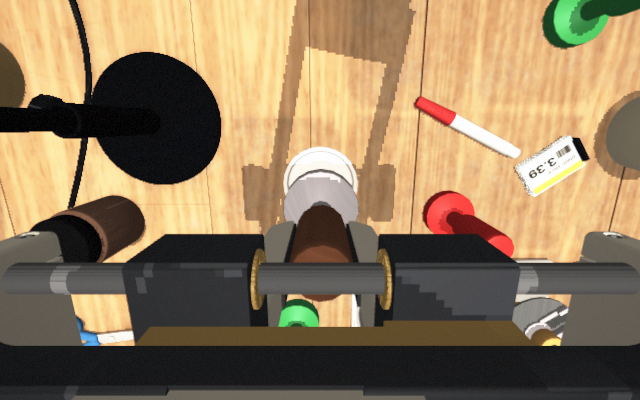

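The tamper hangs upright (foot at (321,195), handle at (321,250)) over the dish at (321,180), with no visible slip. Lower it.

```bash
python3 -m inch '[0,0,-20,0,10,0,0,-45,0,10,0,0,-70,0,10,0,0,-90,0,10,0,0,-104,0,10,0,0,-112,0,10,0,0,-116,0,10,0,0,-118,0,10,0,0,-119,0,10,0,0,-119,0,10]' 45
```

```text
t: 18.45
tool_pos: [0.4396, -0.0345, 0.0694]
orientation: [0.005, 3.14, -0.0]
force: [0.5, 0.4, -4.0]
opening: 0.03
gripper_force: 45.0
```

```bash
python3 -m inch '[0,0,-1,0,10,0,0,-2,0,10,0,0,-2,0,10]' 45
```

```text
t: 18.7
tool_pos: [0.44, -0.0347, 0.0687]
orientation: [0.005, 3.139, -0.001]
force: [-5.2, 0.3, 8.1]
opening: 0.0297
gripper_force: 45.0
```

Seated on the dish floor. Release it and rise.

```bash
python3 -m inch '[0,0,1,0,20,0,0,1,0,35,0,0,1,0,50,0,0,1,0,65,0,0,1,0,70,0,0,1,0,70]'
python3 -m inch '[0,0,15,0,70,0,0,35,0,70,0,0,70,0,70,5,0,110,0,70,10,0,145,0,70,15,0,180,0,70,20,0,214,0,70,20,0,214,0,70,20,0,214,0,70]'
python3 - <<'E'
from h import *
i,K,E=cam("wrist"); np.savez("w7",i=i,K=K,E=E)
a=np.load("w5.npz")["i"]; cv2.imwrite("pics/w7.png",np.hstack([a[90:230,230:430],i[90:230,230:430]]).repeat(2,0).repeat(2,1))
print(robot.read_state()["tool_pos"])
E
```

```text
t: 19.2
tool_pos: [0.4389, -0.0345, 0.0677]
orientation: [0.005, 3.141, -0.0]
force: [-0.4, -0.5, 0.7]
opening: 0.0547
gripper_force: 0.0
t: 19.95
tool_pos: [0.4603, -0.0347, 0.2842]
orientation: [0.005, 3.137, -0.001]
force: [-1.0, 0.4, -0.5]
opening: 0.0645
gripper_force: 0.0
[ 0.45915791 -0.03457014  0.28194247]
```

View pics/w7.png

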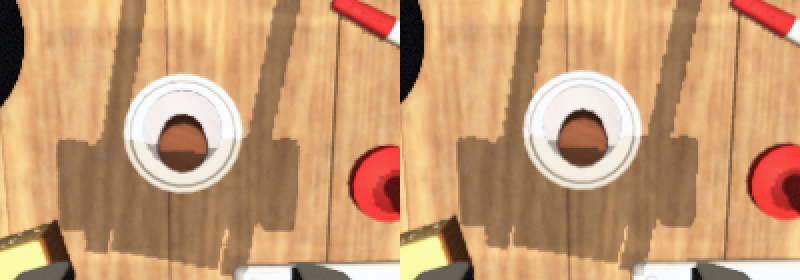

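The tamper stands upright in its dish, same as before (left: before, right: now). Now to shut the lever.

```bash
python3 -m inch '[11,35,0,-6,60,22,70,0,-12,60,34,105,0,-18,60,45,140,0,-24,60,57,176,0,-30,60,68,212,0,-36,60,80,248,0,-42,60,91,284,0,-48,60,103,321,0,-54,60,103,321,0,-54,60]' 20
python3 -m inch '[0,0,-40,0,60,0,0,-80,0,60,0,0,-120,0,60,0,0,-160,0,60,0,0,-195,0,60,0,0,-215,0,60,0,0,-226,0,60,0,0,-226,0,60,0,0,-226,0,60]' 20
```

```text
t: 20.83
tool_pos: [0.5606, 0.2918, 0.2762]
orientation: [-1.434, -2.789, 0.006]
force: [0.1, 0.3, -0.4]
opening: 0.0556
gripper_force: 0.0
t: 21.58
tool_pos: [0.5613, 0.2861, 0.0552]
orientation: [-1.43, -2.796, 0.002]
force: [0.3, -0.1, 0.2]
opening: 0.0559
gripper_force: 0.0
```

```bash
python3 -m inch '[0,0,0,0,20,0,0,0,0,10,0,0,0,0,0,0,0,0,0,0,0,0,0,0,0,0,0,0,0,0,0,0,0,0,0]' 20
python3 -m inch '[-7.3,-6.1,0,6.6,0,-14.2,-13.3,0,13.5,0,-20.2,-21.3,0,20.3,0,-25.1,-29.9,0,27.2,0,-29,-39.1,0,34.1,0,-31.7,-48.7,0,41,0,-33.3,-58.5,0,47.8,0,-33.7,-66.8,0,53.6,0,-33.6,-70.9,0,56.4,0,-33.6,-70.9,0,56.4,0]' 20
python3 -m inch '[0,0,0,0,0,0,0,0,0,0,0,0,0,0,0]'
```

```text
t: 22.17
tool_pos: [0.5622, 0.2869, 0.0561]
orientation: [1.431, 2.796, 0.002]
force: [1.3, 1.0, 0.6]
opening: 0.014
gripper_force: 20.1
t: 23.0
tool_pos: [0.5302, 0.2189, 0.0563]
orientation: [-0.065, 3.136, 0.011]
force: [9.8, 17.2, -10.1]
opening: 0.0138
gripper_force: 20.2
t: 23.25
tool_pos: [0.5302, 0.2189, 0.0563]
orientation: [-0.061, 3.136, 0.009]
force: [9.9, 16.0, -9.2]
opening: 0.0138
gripper_force: 20.1
```

The lever is against its stop: 16 N of resistance at world angle ≈ −0.013, and shut is expected at −0.015. Release, rise and check.

```bash
python3 -m inch '[0,0,0,0,15,0,0,0,0,35,0,0,0,0,50,0,0,0,0,60,0,0,30,0,60,0,0,70,0,60]'
python3 -m inch '[15,3,30,-2,60,35,3,60,-2,60,60,3,90,-2,60,86,3,120,-2,60,86,3,155,-2,60,86,3,155,-2,60,86,3,155,-2,60]'
python3 - <<'E'
from h import *
i,K,E=cam("wrist"); np.savez("w8",i=i,K=K,E=E)
ang=lambda v: np.arctan2(v[1],-v[0])
ax=np.array([.6118,.2201])
c=proj(K,E,(.53,.221,.076)).astype(int); print(c)
m=(i.max(2)<50).astype(np.uint8); k=np.zeros_like(m); k[c[1]-45:c[1]+45,c[0]-35:c[0]+35]=1; m*=k
n,l,st,ce=cv2.connectedComponentsWithStats(m); k=1+np.argmax(st[1:,4]); print(st[k])
w=np.array([ray(K,E,u,v,.076) for v,u in np.argwhere(l==k)])[:,:2]
cc=w.mean(0); dv=np.linalg.svd(w-cc)[2][0]; dv*=-np.sign(dv[0])
print("lever",cc.round(4),ang(cc-ax),ang(dv),np.hypot(*(cc-ax)), robot.read_state()["force"])
# compare the fork region with the earlier picture
for n in("w2","w8"):
    d=np.load(n+".npz"); h=cv2.cvtColor(d["i"],cv2.COLOR_BGR2GRAY); g=[]
    for a in np.arange(.5,1.5,.02):
        u,v=proj(d["K"],d["E"],(ax[0]-.040*np.cos(a),ax[1]+.040*np.sin(a),.061)); g.append(int(cv2.getRectSubPix(h,(1,1),(float(u),float(v)))[0,0]))
    print(n,g)
E
```

```text
t: 23.75
tool_pos: [0.5244, 0.2141, 0.1215]
orientation: [0.06, -3.132, 0.005]
force: [0.0, 0.2, -0.3]
opening: 0.0426
gripper_force: 0.0
t: 24.33
tool_pos: [0.6157, 0.2185, 0.2837]
orientation: [-0.005, 3.137, 0.002]
force: [0.3, -0.3, -0.6]
opening: 0.0557
gripper_force: 0.0
[323 107]
[317  83  10  47 224]
lever [0.5305 0.2195] -0.00787942852501403 0.037885182485735504 0.08134197598150839 [ 0.43602054 -0.50429005 -0.72409085]
w2 [115, 109, 144, 187, 201, 196, 185, 167, 146, 118, 96, 84, 82, 81, 81, 81, 80, 81, 81, 81, 82, 82, 82, 81, 80, 81, 81, 81, 81, 81, 81, 80, 80, 92, 113, 143, 165, 171, 169, 159, 140, 117, 95, 81, 80, 79, 79, 79, 80, 80]
w8 [86, 85, 104, 131, 159, 171, 171, 164, 146, 119, 95, 84, 81, 81, 81, 81, 80, 81, 83, 82, 81, 81, 81, 81, 81, 81, 82, 82, 81, 80, 80, 80, 80, 90, 108, 140, 164, 170, 169, 161, 142, 116, 94, 79, 80, 80, 80, 80, 81, 80]
```

Run:
```python
from h import *
d=np.load("w8.npz");K,E,i=d["K"],d["E"],d["i"]
for v in range(84,150,5):
    print(v,i[v,308:342].max(1).tolist())
u=proj(K,E,(.6118,.2201,.085));print("hub",u,"cam",np.linalg.inv(E)[:3,3].round(3))
for a in(-.0146,.03): print(a,[proj(K,E,(.6118-r*np.cos(a),.2201+r*np.sin(a),.08)).round(1).tolist() for r in(.05,.06,.083,.11)])
```

```text
84 [193, 194, 198, 205, 213, 219, 219, 188, 101, 40, 50, 51, 52, 53, 36, 30, 27, 24, 52, 118, 131, 133, 131, 129, 127, 184, 198, 199, 202, 207, 219, 223, 221, 216]
89 [191, 199, 203, 210, 212, 218, 218, 152, 67, 38, 53, 59, 61, 60, 54, 54, 37, 26, 17, 108, 125, 126, 125, 124, 127, 126, 139, 177, 191, 201, 209, 214, 212, 211]
94 [199, 202, 207, 212, 210, 212, 214, 148, 66, 39, 51, 59, 60, 59, 55, 53, 51, 29, 18, 105, 127, 131, 128, 125, 120, 121, 120, 116, 178, 201, 209, 208, 202, 201]
99 [200, 197, 202, 210, 215, 215, 206, 155, 74, 33, 50, 58, 61, 57, 55, 56, 47, 31, 16, 107, 132, 132, 131, 127, 125, 124, 123, 123, 122, 185, 206, 211, 208, 208]
104 [203, 200, 203, 208, 214, 215, 209, 176, 91, 34, 47, 56, 60, 61, 57, 55, 51, 38, 32, 103, 130, 133, 130, 125, 124, 123, 121, 122, 123, 124, 187, 210, 213, 215]
109 [218, 219, 218, 221, 228, 227, 222, 185, 95, 33, 44, 52, 55, 54, 57, 57, 51, 42, 32, 95, 132, 140, 137, 131, 129, 125, 123, 126, 125, 127, 133, 155, 213, 223]
114 [219, 214, 218, 222, 227, 228, 226, 211, 117, 31, 43, 51, 55, 55, 56, 54, 48, 43, 30, 100, 141, 148, 146, 143, 137, 
[... 732 characters left out ...]
7, 158, 143, 134, 134, 139, 137, 181, 241, 246, 246, 248, 247, 246, 247, 247, 192, 138, 133, 133, 133, 138, 153, 161, 178, 195, 203, 213, 218, 216, 217, 217]
144 [136, 135, 131, 134, 133, 133, 134, 136, 137, 148, 236, 246, 246, 247, 246, 245, 246, 247, 198, 140, 130, 133, 132, 139, 138, 136, 140, 139, 101, 81, 82, 87, 117, 146]
149 [136, 133, 129, 132, 132, 132, 134, 137, 137, 167, 237, 246, 246, 247, 246, 246, 246, 246, 201, 142, 131, 131, 131, 137, 145, 185, 205, 237, 236, 230, 190, 153, 112, 85]
hub [322.01397825 174.3034145 ] cam [0.548 0.218 0.449]
-0.0146 [[321.6, 133.7], [321.5, 125.4], [321.4, 105.8], [321.1, 82.1]]
0.03 [[323.4, 133.7], [323.7, 125.4], [324.4, 105.9], [325.3, 82.1]]
```

The sleeve's mid-line falls at columns 321.1 and 321.5. A lever shut at −0.0146 would give 321.2 and 321.5, so it is fully shut. The fork has not moved. Handing in.

```bash
python3 -c "
from plant import job
print(job.close_job())"
```

```text
the job is handed in; nothing more can be done
None
```

The job is done and handed in at about 24 s: I set the lever midway in the fork, pressed the plate to the bottom, stood the tamper back in its dish and swung the lever fully shut; the fork did not move and I knocked nothing that I noticed, though I did not re-measure the bystanders or picture the plate's level.

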